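# Roll down a mounted grey-step print strip

## Robot

A 6-joint arm with a two-finger parallel gripper is mounted at the origin on the work surface. World frame = base frame: x ahead of the robot, y to its left, z up, the work surface at z = 0. Lengths are in mm, angles in degrees, forces in N, time in s.
With the tool pointing down it reaches from about 300 to 850 mm from the base axis. Payload 4.2 kg.
Tool frame: the origin (TCP) lies between the finger pads; the fingertips stand 11 mm ahead of it and the grasp point (between the pads) lies 8 mm behind it (env.tips_ahead is the distance from the TCP to the fingertips, in mm); z points along the fingers, y is the line along which they close (so a half turn about z gives the same grasp; the last joint's range is limited). The gripper opens to 91 mm and grips with 3 to 60 N. Pads are 32 mm wide; open, the fingers measure 118 mm over their backs; the gripper's body (76 mm by 178 mm) begins 60 mm behind the grasp point.
Start: joints at [74.485, 18.312, 89.639, -0, 72.044, -1.146], TCP at [142.704, 557.026, 224.976] pointing down, gripper open.
Joint ranges: [-177.97, 177.97], [-48.28, 115.42], [12.27, 149.76], [-77.06, 257.06], [2.81, 150.46], [-146.56, 146.56]. Speed limits (degrees/s): [147.25, 147.25, 180, 180, 180, 180].

## Interface

Orientations are given as [roll, pitch, yaw] about the fixed x, y, z axes, in that order (R = Rz(yaw) Ry(pitch) Rx(roll)).
In Python, from workcell import env, cams gives the robot as it stands.
- The arm moves only by the tool step_arm, never from a script. Its arguments are lists of equal length, an entry for each row: "linear": the shift along the tool's x, y, z in units of 30 cm (1.0 is 30 cm), a list of three; "turn": the turn about the tool's z in units of 360 degrees (1.0 is 360 degrees). In form: {"linear": [[tx, ty, tz], ...], "turn": [turn, ...]}. A call has 1 to 20 rows; each row is the pose to reach, as a shift and turn from the pose commanded when the call began, along the tool's axes at that moment, turning the shorter way round; what a row does not reach only later rows make up. A row lasts 1/8 s, in which the tool goes at most 62.5 mm and 10.7 degrees, less where a joint would pass 70% of its speed; a pose out of reach is approached as far as the arm can. A call with a number of a shift or a turn outside -1 to 1 is refused whole. A call with a gripper value outside its range is refused whole. "fingers" is the closure, from -1 (fully open) to 1 (shut), so that 0 is half open, set as the call begins (left out, the last holds). The fingers move at their own pace and stop on an object; "force" is the grip in N (left out, the last holds). Time passes only in rows, so rows that repeat a pose let the fingers close. It gives the time, the measured TCP pose, the force, the opening and the grip force at its end, in the units of the state.
- env.state(): the state, without advancing time (a new reading comes with each control period).
- cams.grab_frame(name): name is "scene" or "top"; returns a dict with "color" (384x512x3 uint8, blue, green, red), "fx", "fy", "cx", "cy" (pixels), "dist" ([k1, k2, p1, p2, k3] as OpenCV has them; the pictures are not rectified), "extrinsics" (4x4, takes a point from camera to world coordinates). Camera axes: x right, y down, z forward; pixel columns grow to the right and rows downward; lengths in mm; the calibration is good to about 2 mm. A picture is of the moment at which its call begins. There is no depth.
- env.job_done(): hands the job in; it is judged then, once.
The state is a dict: "time_s": time; "qpos": joint angles; "qvel": joint speeds; "effort": joint torques, N m; "ee_pos": TCP position; "ee_rot": TCP orientation; "force": force on the tool from outside, world axes, zero at the start; "torque": the same for the moment, N m; "gripper_width": finger opening in mm; "gripper_force": force on a finger pad.
Only numpy, scipy, OpenCV 4.12 (cv2) and the standard library are available. Lean on these libraries where they do the work, as an engineer would, in place of code of your own. Each camera call takes 0.05 s, during which the arm holds its last target. There are 200 camera calls.

## Task

Take the hand roller from its stand and roll it in one slow, unbroken pass along the strip of five print panels on the mounting jig, from the white panel at the red end to the dark one, pressing steadily with about 15 N, never over 25 N, so that every panel beds fully down on its foam. Then hang the roller back on its stand as it was and let go; only the roller may touch the jig, and the other things stay where they are.

Things in the scene. Friction and masses are not known exactly. Their poses are not given: they have to be found in the camera images.
- jig: Fixed mounting jig, dark steel base plate 210 x 116 x 12 mm. Origin: centre of the underside, on the table. Its x axis runs along the strip from the red end (red tab, -x) to the dark end (+x). Five print panels lie on it in a row along x, white to dark, each 30 (x) by 70 (y) by 5 mm, centres at x = -62, -31, 0, +31, +62 mm with 1 mm gaps.
- strip (a point): Fixed point of the jig, 30 mm above its origin: NOT the true panel height. The bed under the panels is set by hand screws 0 to 10 mm above its lowest setting and slopes along x by up to 0.04 rad either way: find it by touch. At the lowest setting, level, proud panel tops are 30 mm above the table, bedded ones 27 mm. The bed gives by about 1 mm per 30 N.
- roller: Loose hand roller, 0.46 kg (0.37 to 0.6), alike both ways round. Origin: lowest point of the drum, midway along it, when upright; x: rolling direction, y: axle, z: up. Black rubber drum, 40 mm diameter, 76 mm long. Steel fork plates (outer faces y = +-45 mm, 24 mm wide) rise to a steel crossbar 28 (x) by 140 (y) by 8 mm, its underside 52 mm above the origin.
- handle (a point): Middle of the roller's orange handle block, 88 mm above the roller's origin. The block is 24 (x) by 34 (y) by 56 (z) mm, standing on the crossbar (top 60 mm above the roller's origin). Best pinched from above across its 24 mm, fingers closing along the rolling direction. Its axes are those of the roller.
- drum (a joint): Turning angle of the drum about its axle, rad; 0 at the start, free running, about 6.2 rad for rolling from the middle of the first panel to the middle of the last.
- stand: Fixed roller stand; origin: centre of its underside, on the table. Black foot 80 (x) by 150 (y) mm; two blue rails 50 (x) by 20 (y) mm, tops 66 mm above the table, centred at y = +-62 mm. The fork plates hang between the rails, the crossbar's ends lie on the rail tops: hung, the roller's origin is 14 mm above the stand's, its axes parallel to the stand's.
- panel1 (a joint): How far panel 1 (white, at the red end) has been pressed down, m: 0 fully proud, 0.003 fully bedded on the foam; up to 0.0006 at the start. It yields slowly to more than 9 N (a further 0.4 N for each mm/s) and stays where it is pressed.
- panel2 (a joint): How far panel 2 (in between) has been pressed down, m: 0 fully proud, 0.003 fully bedded on the foam; up to 0.0006 at the start. It yields slowly to more than 9 N (a further 0.4 N for each mm/s) and stays where it is pressed.
- panel3 (a joint): How far panel 3 (in between) has been pressed down, m: 0 fully proud, 0.003 fully bedded on the foam; up to 0.0006 at the start. It yields slowly to more than 9 N (a further 0.4 N for each mm/s) and stays where it is pressed.
- panel4 (a joint): How far panel 4 (in between) has been pressed down, m: 0 fully proud, 0.003 fully bedded on the foam; up to 0.0006 at the start. It yields slowly to more than 9 N (a further 0.4 N for each mm/s) and stays where it is pressed.
- panel5 (a joint): How far panel 5 (darkest, at the far end) has been pressed down, m: 0 fully proud, 0.003 fully bedded on the foam; up to 0.0006 at the start. It yields slowly to more than 9 N (a further 0.4 N for each mm/s) and stays where it is pressed.
- film_can: Bystander: black film canister, 34 mm diameter, 50 mm tall, standing; origin at the centre of its underside.
- film_can2: Bystander: grey film canister, 34 mm diameter, 50 mm tall, standing; origin at the centre of its underside.
- loupe: Bystander: round loupe, 60 mm diameter, 62 mm tall; origin at the centre of its underside.
- blower: Bystander: black rubber dust blower, 54 mm diameter, 100 mm tall; origin at the centre of its underside.
- wetting_bottle: Bystander: brown bottle, 66 mm diameter, 170 mm tall; origin at the centre of its underside.
- focuser: Bystander: enlarging focus finder on a foot 75 x 90 mm, 130 mm tall; origin at the centre of its underside.

How it is judged (in metres and radians):
On the way, in this order (a step that is already met when the one before it is completed fails the run):
1. the roller is lifted clear of its stand (z of roller in the frame of stand above 0.06 m), for 0.1 s.
2. the first two panels at the red end are rolled down while the last two still stand proud (value of joint each of panel1, panel2 above 0.0023 m and value of joint each of panel4, panel5 below 0.0012 m), for 0.05 s.
3. the pass reaches the dark end with the drum rolling (turned over 4.5 rad), the roller pressing there and all five panels bedded (value of joint each of panel1, panel2, panel3, panel4, panel5 above 0.0023 m and (value of joint drum above 4.5 rad or value of joint drum below -4.5 rad) and x of roller in the frame of jig above 0.04 m and contact force between roller and jig above 4 N), for 0.05 s.
At the end, for the whole second after the job is handed in: All five panels are pressed down at least 2.3 mm of their 3 mm; the roller hangs upright (within 0.08 rad) and at rest on the rails of its stand, within 15 mm of the stand's middle and 3 mm of its hung height, released (value of joint each of panel1, panel2, panel3, panel4, panel5 above 0.0023 m and horizontal distance between roller and stand below 0.015 m and z of roller in the frame of stand between 0.011 and 0.017 m and angle between roller's own z axis and vertical below 0.08 rad and linear speed of roller below 0.02 m/s); the robot touches nothing.
It fails at once if the roller presses on the jig with more than 25 N (contact force between roller and jig above 25 N).
It fails at once if the roller is lifted off the strip after the first panel is down and before the last one is (value of joint panel1 above 0.0023 m and value of joint panel5 below 0.0023 m and z of roller in the frame of jig above 0.06 m).
It fails at once if the gripper or arm touches the jig (contact force between any of the fingers, the arm and jig above 0.5 N).
It fails at once if a bystander is moved by more than 20 mm (distance of any of film_can, film_can2, loupe, blower, wetting_bottle, focuser from where it was at the start of the episode above 0.02 m).
It also fails if it takes over 72 s, if anything falls off the work surface, if the arm or the gripper's body presses on something with over 40 N, if the wrist force passes 120 N, or if a joint passes its speed limit or range.

## Working session

There is one attempt and no reset: what is moved stays moved. The work goes in short steps, Python scripts to look and compute and a tool call to move; the robot and the scene stay as the last step left them, time stands still between calls to the robot, and variables do not carry over. Pictures are saved under pics/ and viewed, at most 10 in all, crops included, and the job is handed in when it is done.

Besides the shell and the picture viewer there is one more tool, called after "Request:" in YAML: its name, and indented under it one key for each argument. step_arm: Moves the arm, as the interface text tells. Its arguments: {"type":"object","properties":{"linear":{"type":"array"},"turn":{"type":"array"},"fingers":{"type":"number"},"force":{"type":"number"}},"required":["linear","turn"]}

```bash
mkdir -p pics; python3 - <<'E'
from workcell import env,cams
import cv2,numpy as np,pickle
d={}
for n in("scene","top"):
    f=cams.grab_frame(n);d[n]=f;cv2.imwrite(f"pics/{n}0.png",f["color"])
    print(n,f["fx"],f["cx"],f["cy"],np.round(f["extrinsics"],3).tolist(),f["dist"])
pickle.dump(d,open("f0.pkl","wb"))
s=env.state();print(s)
E
```

```text
scene 427.0069088754627 259.38666683430455 187.99351688178604 [[-0.88, 0.286, -0.378, 1030.497], [0.474, 0.542, -0.694, 818.546], [0.007, -0.79, -0.612, 829.177], [0.0, 0.0, 0.0, 1.0]] [0.03806269 0.         0.         0.         0.        ]
top 403.93968535676964 254.07164756225401 195.31335211266153 [[0.022, -0.98, 0.196, 387.438], [-1.0, -0.026, -0.017, 5.152], [0.022, -0.196, -0.98, 1168.825], [0.0, 0.0, 0.0, 1.0]] [-0.08996896  0.          0.          0.          0.        ]
{'time_s': 0.1, 'qpos': array([ 7.44845851e+01,  1.83484508e+01,  8.96992032e+01, -1.01011550e-03,
        7.20398566e+01, -1.14681147e+00]), 'qvel': array([ 0.03971485, -0.04580258, -0.24643937,  0.06842945,  0.16393201,
       -0.01566605]), 'effort': array([ 2.82935534e-04, -4.13330841e+01, -2.32509220e+01,  7.28898821e-02,
        4.22043179e-02, -2.91177139e-05]), 'ee_pos': array([142.59529443, 556.61603505, 224.20100733]), 'ee_rot': array([-1.79912488e+02, -7.91237778e-04,  1.65631708e+02]), 'force': array([-0.26630939,  0.60377997, -0.20691578]), 'torque': array([ 7.21342927e-05,  3.77579761e-02, -2.75123087e-02]), 'gripper_force': 0.0, 'gripper_width': 91.09524491519403}
```

View pics/scene0.png

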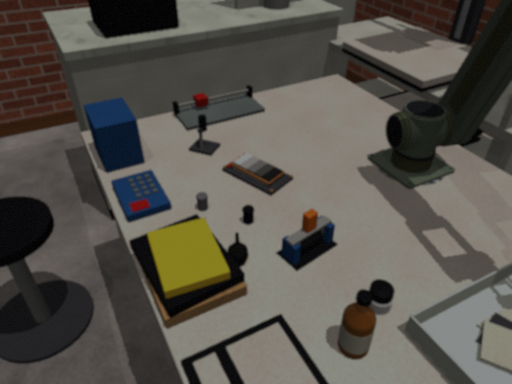

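View pics/top0.png

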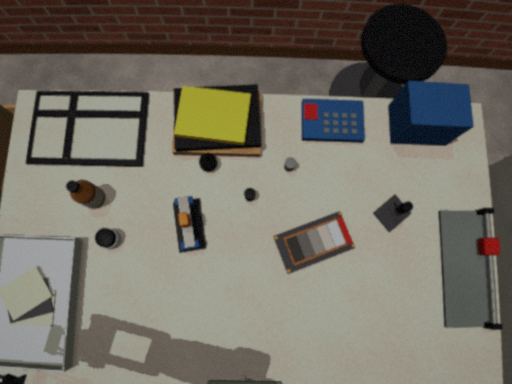

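The scene view shows the roller on its stand at about (308,240) and the jig at about (258,173). The top view shows the roller at (187,222), the jig at (314,243) with its red tab at (346,229), the cans at (250,195) and (291,164), the blower at (208,162) and the focuser at (395,212).

```bash
cat > h.py <<'E'
import cv2,numpy as np
def ray(f,uv):
    K=np.array([[f["fx"],0,f["cx"]],[0,f["fy"],f["cy"]],[0,0,1]])
    p=cv2.undistortPoints(np.array(uv,float).reshape(-1,1,2),K,np.array(f["dist"]))[:,0]
    E=np.array(f["extrinsics"]);return E[:3,3],np.c_[p,np.ones(len(p))]@E[:3,:3].T
def onz(f,uv,z):
    o,d=ray(f,uv);return o+d*((z-o[2])/d[:,2])[:,None]
def blobs(f,m,box,amin=15):
    c,r,w,h=box;k=np.zeros(m.shape,np.uint8);k[r:r+h,c:c+w]=m[r:r+h,c:c+w]*255
    cs,_=cv2.findContours(k,cv2.RETR_EXTERNAL,cv2.CHAIN_APPROX_NONE)
    return sorted([c for c in cs if cv2.contourArea(c)>amin],key=cv2.contourArea,reverse=True)
def cen(c):
    M=cv2.moments(c);return M["m10"]/M["m00"],M["m01"]/M["m00"]
E
python3 - <<'E'
from h import *;import pickle
d=pickle.load(open("f0.pkl","rb"));np.set_printoptions(precision=1,suppress=True)
t=d["top"];s=d["scene"]
for n,f,bj,br in(("top",t,(262,205,100,75),(165,185,50,75)),("scene",s,(215,145,85,55),(270,200,75,75))):
    hsv=cv2.cvtColor(f["color"],cv2.COLOR_BGR2HSV);H,S,V=cv2.split(hsv)
    org=(H>6)&(H<20)&(S>150)&(V>120);red=((H<5)|(H>174))&(S>130)&(V>80);blue=(H>95)&(H<125)&(S>110)
    if n=="top":
        g=cv2.cvtColor(f["color"],cv2.COLOR_BGR2GRAY)
        for c in blobs(f,(g<100)|(S>90),bj,200)[:1]:
            R=cv2.minAreaRect(c);W=onz(f,cv2.boxPoints(R),12);print("jig",R,W[:,:2].tolist(),W.mean(0))
        for c in blobs(f,red,bj)[:1]:print("red",cen(c),onz(f,[cen(c)],14))
    for c in blobs(f,org,br)[:2]:
        print(n,"handle",cv2.contourArea(c),cen(c),onz(f,[cen(c)],130),cv2.boundingRect(c))
    for c in blobs(f,blue,br,8)[:3]:print(n,"blue",cv2.contourArea(c),cen(c),onz(f,[cen(c)],60))
# others
g=cv2.cvtColor(t["color"],cv2.COLOR_BGR2GRAY)
for nm,p,z in(("can",(250,195),40),("can2",(290,164),40),("blower",(208,162),60),("foc",(395,212),0)):print(nm,onz(t,[p],z))
a=cv2.resize(t["color"][180:275,160:220],None,fx=6,fy=6,interpolation=cv2.INTER_CUBIC)
b=cv2.resize(t["color"][205:280,262:337+25],None,fx=4,fy=4,interpolation=cv2.INTER_CUBIC)
o=np.zeros((570,360+400,3),np.uint8);o[:,:360]=a;o[:300,360:]=b;cv2.imwrite("pics/crop.png",o)
E
```

```text
jig ((313.8376159667969, 241.6778564453125), (40.205650329589844, 72.58556365966797), 68.96248626708984) [[501.8007636755747, -71.52375426253104], [582.4266520316914, -269.2016453358498], [473.7245814868287, -309.5158862759169], [396.35274793298805, -113.89850255299777]] [ 488.6 -191.    12. ]
red (344.1652892561983, 230.03305785123968) [[ 523.2 -278.4   14. ]]
top handle 80.5 (182.93788819875778, 218.76811594202897) [[528.8 169.7 130. ]] (179, 213, 9, 13)
top blue 56.5 (190.93510324483773, 244.58112094395278) [[467.8 155.1  60. ]]
top blue 34.0 (191.68627450980392, 201.8627450980392) [[586.5 159.   60. ]]
top blue 9.0 (175.74074074074073, 202.44444444444446) [[583.6 203.4  60. ]]
scene handle 43.5 (310.1992337164751, 213.1072796934866) [[535.3 174.9 130. ]] (305, 210, 12, 8)
scene blue 303.0 (291.77172717271725, 252.89163916391635) [[608.6 213.3  60. ]]
scene blue 148.0 (327.56306306306305, 233.81193693693692) [[491.3 199.2  60. ]]
can [[614.3  -3.2  40. ]]
can2 [[ 709.1 -117.2   40. ]]
blower [[702.8 118.7  60. ]]
foc [[ 582.  -437.2    0. ]]
```

View pics/crop.png

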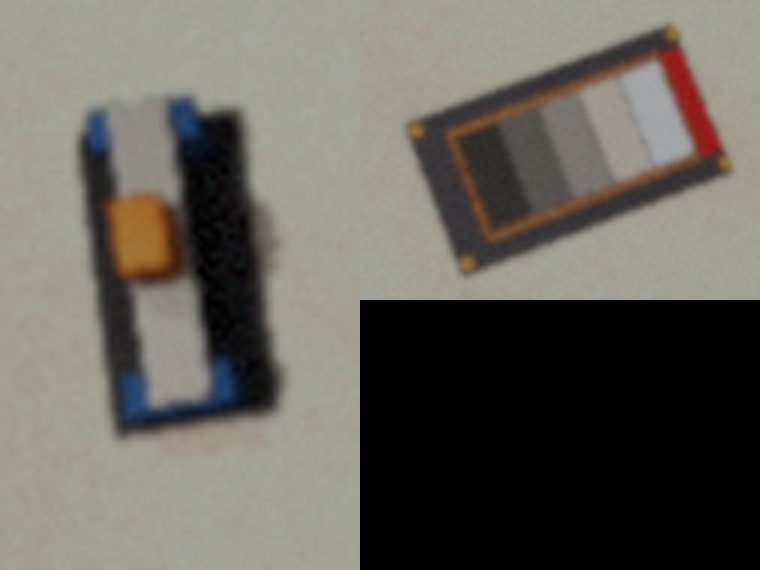

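```bash
python3 - <<'E'
from h import *;import pickle
d=pickle.load(open("f0.pkl","rb"));np.set_printoptions(precision=1,suppress=True)
t=d["top"];s=d["scene"]
P=lambda l:[(160+x/6-.4,180+y/6-.4) for x,y in l]
Q=lambda l:[(262+(x-360)/4-.4,205+y/4-.4) for x,y in l]
ang=lambda v:np.degrees(np.arctan2(v[1],v[0]))
cb=onz(t,P([(144,98),(178,404)]),74);print("crossbar",cb[:,:2],cb.mean(0),ang(cb[0]-cb[1]),np.linalg.norm(cb[0]-cb[1]))
ft=onz(t,P([(82,135),(240,112),(272,408),(120,435)]),8);print("foot",ft[:,:2],ft.mean(0),ang(ft[1]-ft[2]),ang(ft[0]-ft[3]))
print("handle top",onz(t,P([(139,235)]),130))
sc=onz(t,Q([(417,131),(672,33),(726,163),(468,264)]),13);print("screws",sc[:,:2],sc.mean(0),ang(sc[0]-sc[1]),ang(sc[3]-sc[2]),ang(sc[1]-sc[2]))
a=onz(t,Q([(460,137),(625,75),(655,58),(693,155),(503,228)]),35);print("panels",a[:,:2],(a[[0,2,3,4]]).mean(0))
# triangulate handle
o1,d1=ray(t,[(183,218.9)]);o2,d2=ray(s,[(310.2,216)])
k=np.linalg.lstsq(np.c_[d1[0],-d2[0]],o2-o1,rcond=None)[0];print("tri",o1+k[0]*d1[0],o2+k[1]*d2[0])
E
```

```text
crossbar [[600.  180.2]
 [460.3 157.4]] [530.2 168.8  74. ] 9.300863361052933 141.49959688328028
foot [[593.7 220. ]
 [607.1 143.6]
 [464.  121.7]
 [449.3 193.4]] [528.5 169.7   8. ] 8.717232769894958 10.421721639751512
handle top [[528.8 170.1 130. ]]
screws [[ 497.9  -80.4]
 [ 573.4 -266.2]
 [ 479.5 -304. ]
 [ 404.4 -117.8]] [ 488.8 -192.1   13. ] 112.13614769394162 111.94450737301746 21.952460067926413
panels [[ 492.2 -109.1]
 [ 538.8 -226.6]
 [ 551.5 -248.4]
 [ 483.  -274.6]
 [ 429.4 -139.7]] [ 489.  -192.9   35. ]
tri [530.4 171.8 115.7] [531.4 171.  115.8]
```

```bash
cat > mv.py <<'E'
import sys,numpy as np
# usage: mv.py cx cy cz cyaw tx ty tz tyaw -> linear, turn
a=np.array(sys.argv[1:],float);c,t=a[:4],a[4:];y=np.radians(c[3]);D=(t-c)[:3]
print(np.round(np.array([D@[np.cos(y),np.sin(y),0],D@[np.sin(y),-np.cos(y),0],-D[2]])/300,4),round(-((t[3]-c[3]+180)%360-180)/360,4))
E
python3 mv.py 142.704 557.026 224.976 165.63 529.5 169.5 165 9.4
```

```text
[-1.5696 -0.9314  0.1999] 0.434
```

Request:
step_arm:
  linear:
    - [-0.8,-0.46,0]
    - [-0.8,-0.46,0]
    - [-0.8,-0.46,0]
    - [-0.8,-0.46,0]
    - [-0.8,-0.46,0]
    - [-0.8,-0.46,0]
    - [-0.8,-0.46,0]
  turn: [0.2,0.2,0.2,0.2,0.2,0.2,0.2]
  fingers: -1

```text
time_s: 0.98
ee_pos: [341.2, 363.1, 224.6]
ee_rot: [-180.0, 0.0, 93.3]
force: [0.4, -0.4, 1.1]
gripper_width: 91.2
gripper_force: 0.0
```

```bash
python3 - <<'E'
from workcell import env
s=env.state();print(s["time_s"],s["ee_pos"],s["ee_rot"],s["force"])
E
```

```text
0.975 [341.20053115 363.07393771 224.59578235] [-1.79962100e+02  2.58012665e-02  9.32823086e+01] [ 0.44477456 -0.35491212  1.07459071]
```

```bash
python3 mv.py 341 363.8 224.98 93.63 529.5 169.5 165 9.4
```

```text
[-0.6861  0.5861  0.1999] 0.234
```

Request:
step_arm:
  linear:
    - [-0.686,0.586,0.1]
    - [-0.686,0.586,0.1]
    - [-0.686,0.586,0.1]
    - [-0.686,0.586,0.1]
    - [-0.686,0.586,0.1]
    - [-0.686,0.586,0.2]
    - [-0.686,0.586,0.2]
    - [-0.686,0.586,0.2]
    - [-0.686,0.586,0.2]
    - [-0.686,0.586,0.2]
  turn: [0.234,0.234,0.234,0.234,0.234,0.234,0.234,0.234,0.234,0.234]

```text
time_s: 2.22
ee_pos: [529.3, 169.5, 164.8]
ee_rot: [-180.0, 0.0, 9.5]
force: [0.2, 0.4, 0.5]
gripper_width: 91.3
gripper_force: 0.0
```

```bash
python3 - <<'E'
from workcell import env,cams
import cv2
s=env.state();print(s["time_s"],s["ee_pos"],s["ee_rot"],s["force"])
a=cams.grab_frame("scene")["color"][150:290,240:380];b=cams.grab_frame("top")["color"][150:290,120:260]
cv2.imwrite("pics/g1.png",cv2.resize(cv2.hconcat([a,b]),None,fx=2.8,fy=2.8,interpolation=cv2.INTER_CUBIC))
E
```

```text
2.225 [529.30840978 169.54857908 164.83969378] [-1.79995452e+02  1.51305417e-02  9.52303039e+00] [0.22271949 0.3794267  0.53408855]
```

View pics/g1.png

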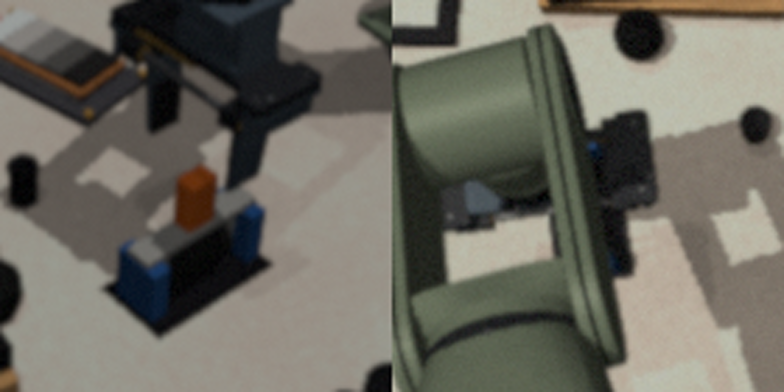

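The fingers sit either side of the orange handle (scene crop around (195,195)), so I descend.

Request:
step_arm:
  linear:
    - [0,0,0.15]
    - [0,0,0.236]
    - [0,0,0.236]
    - [0,0,0.236]
  turn: [0,0,0,0]

```text
time_s: 2.82
ee_pos: [530.3, 169.8, 95.2]
ee_rot: [-180.0, -0.1, 9.4]
force: [-0.6, 0.9, 0.7]
gripper_width: 91.2
gripper_force: 0.0
```

Request:
step_arm:
  linear:
    - [0,0,0]
    - [0,0,0]
    - [0,0,0]
    - [0,0,0]
    - [0,0,0]
    - [0,0,0]
  turn: [0,0,0,0,0,0]
  fingers: 1
  force: 55

```text
time_s: 3.58
ee_pos: [529.4, 169.5, 94.1]
ee_rot: [-180.0, -0.0, 9.4]
force: [0.1, 0.1, -0.1]
gripper_width: 33.9
gripper_force: 0.0
```

Request:
step_arm:
  linear:
    - [0,0,0]
    - [0,0,0]
    - [0,0,0]
    - [0,0,0]
    - [0,0,0]
  turn: [0,0,0,0,0]

```text
time_s: 4.2
ee_pos: [529.4, 169.6, 94.1]
ee_rot: [-180.0, 0.0, 9.4]
force: [0.2, 1.5, 0.3]
gripper_width: 24.0
gripper_force: 55.0
```

Request:
step_arm:
  linear:
    - [0,0,-0.05]
    - [0,0,-0.15]
    - [0,0,-0.3]
    - [0,0,-0.33]
    - [0,0,-0.33]
    - [0,0,-0.33]
  turn: [0,0,0,0,0,0]

```text
time_s: 4.95
ee_pos: [528.1, 169.1, 191.1]
ee_rot: [180.0, 0.2, 9.4]
force: [-0.9, -0.1, -3.9]
gripper_width: 23.9
gripper_force: 55.0
```

```bash
python3 mv.py 529.5 169.5 193.2 9.4 514.2 -251.5 193.2 22; python3 - <<'E'
from workcell import env,cams
import cv2
s=env.state();print(s["time_s"],s["ee_pos"],s["ee_rot"],s["force"],s["torque"],s["gripper_width"])
a=cams.grab_frame("scene")["color"][120:270,230:400];
cv2.imwrite("pics/g2.png",cv2.resize(a,None,fx=3,fy=3,interpolation=cv2.INTER_CUBIC))
E
```

```text
[-0.2795  1.3762 -0.    ] -0.035
4.95 [528.11262734 169.10443164 191.10586736] [179.97141284   0.24042377   9.38903621] [-0.9030865  -0.09791163 -3.92369635] [-0.06916371  0.16759762 -0.00806829] 23.855662841153034
```

View pics/g2.png

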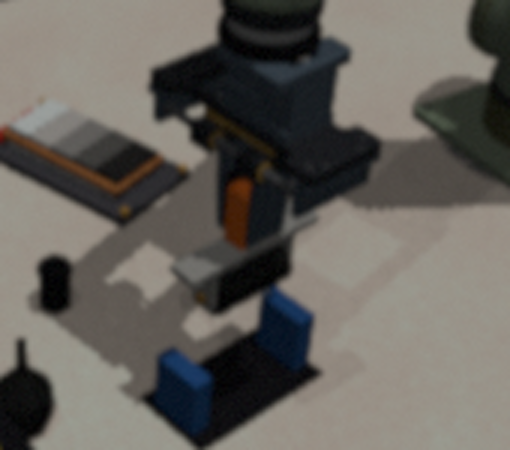

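The roller is held upright, clear of the stand (blue rails at about (185,395) and (290,325)).

Request:
step_arm:
  linear:
    - [-0.04,0.15,0]
    - [-0.08,0.3,0]
    - [-0.12,0.5,0]
    - [-0.16,0.7,0]
    - [-0.2,0.85,0]
    - [-0.2795,1.0,0]
    - [-0.2795,1.0,0]
    - [-0.2795,1.0,0]
  turn: [-0.01,-0.02,-0.035,-0.035,-0.035,-0.035,-0.035,-0.035]

```text
time_s: 6.0
ee_pos: [495.3, -139.7, 192.2]
ee_rot: [-179.9, 0.1, 21.9]
force: [-0.2, 0.2, -4.0]
gripper_width: 23.7
gripper_force: 55.0
```

```bash
python3 - <<'E'
import numpy as np
y=np.radians(9.4);p=np.array([529.5,169.5])-.2795*300*np.array([np.cos(y),np.sin(y)])+300*np.array([np.sin(y),-np.cos(y)]);print(p)
import os;os.system(f"python3 mv.py {p[0]} {p[1]} 193.2 22 514.2 -251.5 133 22")
E
```

```text
[-0.0821  0.3671  0.2007] -0.0
[ 495.77371292 -140.16653042]
```

Request:
step_arm:
  linear:
    - [-0.03,0.12,0.0]
    - [-0.06,0.24,0.0]
    - [-0.0821,0.3671,0.05]
    - [-0.0821,0.3671,0.12]
    - [-0.0821,0.3671,0.18]
    - [-0.0821,0.3671,0.2007]
    - [-0.0821,0.3671,0.2007]
    - [-0.0821,0.3671,0.2007]
    - [-0.0821,0.3671,0.2007]
  turn: [0,0,0,0,0,0,0,0,0]

```text
time_s: 7.12
ee_pos: [514.5, -251.5, 133.7]
ee_rot: [179.9, -0.1, 22.0]
force: [-0.8, -0.1, -4.4]
gripper_width: 24.2
gripper_force: 55.0
```

```bash
python3 - <<'E'
from workcell import env,cams
import cv2
s=env.state();print(s["time_s"],s["ee_pos"],s["ee_rot"],s["force"],s["torque"],s["gripper_width"])
a=cams.grab_frame("scene")["color"][80:230,180:350];b=cams.grab_frame("top")["color"][180:300,240:380]
b=cv2.copyMakeBorder(b,0,30,0,0,cv2.BORDER_CONSTANT)
cv2.imwrite("pics/g3.png",cv2.resize(cv2.hconcat([a,b]),None,fx=2.5,fy=2.5,interpolation=cv2.INTER_CUBIC))
E
```

```text
7.125 [ 514.52561084 -251.48951057  133.71451876] [ 1.79936026e+02 -6.17773307e-02  2.20084337e+01] [-0.83488804 -0.11195565 -4.38363167] [-0.06469504  0.11889662 -0.01862533] 24.155825335966327
```

View pics/g3.png

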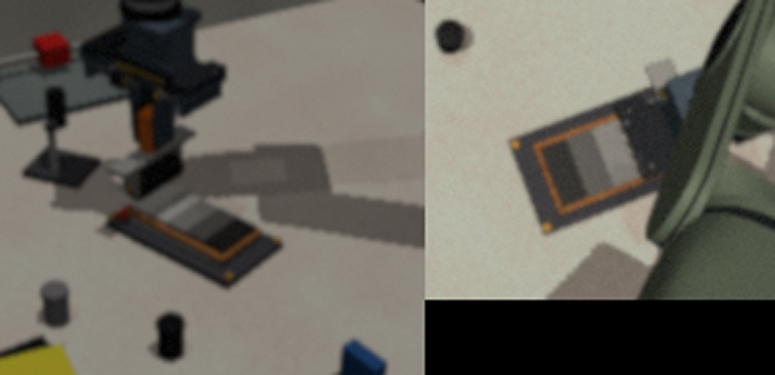

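The drum hangs over the white panel, square to the strip. Next I feel for the surface.

Request:
step_arm:
  linear:
    - [0,0,0.008]
    - [0,0,0.016]
    - [0,0,0.024]
    - [0,0,0.03]
    - [0,0,0.03]
  turn: [0,0,0,0,0]

```text
time_s: 7.85
ee_pos: [513.9, -251.4, 123.6]
ee_rot: [-180.0, 0.0, 22.0]
force: [0.9, 0.1, -3.8]
gripper_width: 23.7
gripper_force: 55.0
```

Request:
step_arm:
  linear:
    - [0,0,0.002]
    - [0,0,0.004]
    - [0,0,0.006]
    - [0,0,0.008]
    - [0,0,0.008]
    - [0,0,0.008]
  turn: [0,0,0,0,0,0]

```text
time_s: 8.6
ee_pos: [514.1, -251.5, 121.5]
ee_rot: [-180.0, -0.0, 22.0]
force: [-0.2, 0.2, -4.5]
gripper_width: 24.0
gripper_force: 55.0
```

Request:
step_arm:
  linear:
    - [0,0,0.002]
    - [0,0,0.004]
    - [0,0,0.006]
    - [0,0,0.008]
    - [0,0,0.008]
  turn: [0,0,0,0,0]

```text
time_s: 9.22
ee_pos: [514.0, -251.5, 119.0]
ee_rot: [-180.0, 0.0, 22.0]
force: [0.4, -1.0, -3.7]
gripper_width: 23.6
gripper_force: 55.0
```

Request:
step_arm:
  linear:
    - [0,0,0.002]
    - [0,0,0.004]
    - [0,0,0.006]
    - [0,0,0.008]
    - [0,0,0.008]
  turn: [0,0,0,0,0]

```text
time_s: 9.85
ee_pos: [514.4, -251.9, 117.8]
ee_rot: [179.9, -0.0, 22.0]
force: [-1.4, -0.6, 4.8]
gripper_width: 23.9
gripper_force: 55.0
```

Request:
step_arm:
  linear:
    - [0,0,0.001]
    - [0,0,0.002]
    - [0,0,0.003]
    - [0,0,0.004]
    - [0,0,0.005]
    - [0,0,0.006]
    - [0,0,0.006]
  turn: [0,0,0,0,0,0,0]

```text
time_s: 10.72
ee_pos: [514.3, -252.0, 116.0]
ee_rot: [179.9, -0.0, 22.0]
force: [-1.5, 0.1, 5.4]
gripper_width: 23.9
gripper_force: 55.0
```

Request:
step_arm:
  linear:
    - [0,0,0.001]
    - [0,0,0.002]
    - [0,0,0.003]
    - [0,0,0.004]
    - [0,0,0.004]
  turn: [0,0,0,0,0]

```text
time_s: 11.35
ee_pos: [514.5, -252.2, 115.5]
ee_rot: [179.9, -0.1, 22.0]
force: [-1.9, -0.2, 8.8]
gripper_width: 23.9
gripper_force: 55.0
```

Request:
step_arm:
  linear:
    - [0,-0.0015,0.001]
    - [0,-0.004,0.001]
    - [0,-0.0065,0.001]
    - [0,-0.009,0.001]
    - [0,-0.0115,0.001]
    - [0,-0.014,0.001]
    - [0,-0.0165,0.001]
    - [0,-0.019,0.001]
    - [0,-0.0215,0.001]
    - [0,-0.024,0.001]
  turn: [0,0,0,0,0,0,0,0,0,0]

```text
time_s: 12.6
ee_pos: [512.0, -245.9, 115.4]
ee_rot: [179.8, -0.1, 22.0]
force: [-2.2, -1.4, 8.2]
gripper_width: 23.6
gripper_force: 55.0
```

Request:
step_arm:
  linear:
    - [0,-0.0025,0.001]
    - [0,-0.005,0.001]
    - [0,-0.0075,0.001]
    - [0,-0.01,0.001]
    - [0,-0.0125,0.001]
    - [0,-0.015,0.001]
    - [0,-0.0175,0.001]
    - [0,-0.02,0.001]
    - [0,-0.0225,0.001]
    - [0,-0.025,0.001]
  turn: [0,0,0,0,0,0,0,0,0,0]

```text
time_s: 13.85
ee_pos: [509.9, -240.6, 115.4]
ee_rot: [179.6, -0.1, 22.1]
force: [-1.0, -5.4, 8.8]
gripper_width: 24.1
gripper_force: 55.0
```

Request:
step_arm:
  linear:
    - [0,-0.0025,0]
    - [0,-0.005,0]
    - [0,-0.0075,0]
    - [0,-0.01,0]
    - [0,-0.0125,0]
    - [0,-0.015,0]
    - [0,-0.0175,0]
    - [0,-0.02,0]
    - [0,-0.0225,0]
    - [0,-0.025,0]
  turn: [0,0,0,0,0,0,0,0,0,0]

```text
time_s: 15.1
ee_pos: [506.4, -232.1, 115.0]
ee_rot: [179.8, -0.1, 22.0]
force: [-2.9, -1.3, 8.6]
gripper_width: 23.9
gripper_force: 55.0
```

Request:
step_arm:
  linear:
    - [0,-0.0025,0.001]
    - [0,-0.005,0.0015]
    - [0,-0.0075,0.0015]
    - [0,-0.01,0.0015]
    - [0,-0.0125,0.002]
    - [0,-0.015,0.002]
    - [0,-0.0175,0.002]
    - [0,-0.02,0.002]
    - [0,-0.0225,0.002]
    - [0,-0.025,0.002]
    - [0,-0.0275,0.002]
    - [0,-0.03,0.002]
  turn: [0,0,0,0,0,0,0,0,0,0,0,0]

```text
time_s: 16.6
ee_pos: [503.1, -223.8, 114.8]
ee_rot: [179.8, -0.1, 22.0]
force: [-2.7, -1.0, 11.2]
gripper_width: 23.7
gripper_force: 55.0
```

Request:
step_arm:
  linear:
    - [0,-0.0025,0]
    - [0,-0.005,0]
    - [0,-0.0075,0]
    - [0,-0.01,0]
    - [0,-0.0125,0.0005]
    - [0,-0.015,0.0005]
    - [0,-0.0175,0.0005]
    - [0,-0.02,0.0005]
    - [0,-0.0225,0.0005]
    - [0,-0.025,0.0005]
    - [0,-0.0275,0.0005]
    - [0,-0.03,0.0005]
    - [0,-0.0325,0.0005]
    - [0,-0.035,0.0005]
    - [0,-0.0375,0.0005]
    - [0,-0.04,0.0005]
  turn: [0,0,0,0,0,0,0,0,0,0,0,0,0,0,0,0]

```text
time_s: 18.6
ee_pos: [498.6, -212.7, 114.6]
ee_rot: [179.8, -0.1, 22.0]
force: [-3.2, -2.6, 11.0]
gripper_width: 24.1
gripper_force: 55.0
```

Request:
step_arm:
  linear:
    - [0,-0.0025,0]
    - [0,-0.005,0]
    - [0,-0.0075,0]
    - [0,-0.01,0]
    - [0,-0.0125,0]
    - [0,-0.015,0]
    - [0,-0.0175,0]
    - [0,-0.02,0]
    - [0,-0.0225,0.0005]
    - [0,-0.025,0.0005]
    - [0,-0.0275,0.0005]
    - [0,-0.03,0.0005]
    - [0,-0.0325,0.0005]
    - [0,-0.035,0.0005]
    - [0,-0.0375,0.0005]
    - [0,-0.04,0.0005]
  turn: [0,0,0,0,0,0,0,0,0,0,0,0,0,0,0,0]

```text
time_s: 20.6
ee_pos: [494.0, -201.4, 114.3]
ee_rot: [179.8, -0.1, 22.0]
force: [-3.7, -0.7, 11.9]
gripper_width: 24.0
gripper_force: 55.0
```

Request:
step_arm:
  linear:
    - [0,-0.0025,0]
    - [0,-0.005,0]
    - [0,-0.0075,0]
    - [0,-0.01,0]
    - [0,-0.0125,0]
    - [0,-0.015,0]
    - [0,-0.0175,0]
    - [0,-0.02,0]
    - [0,-0.0225,0]
    - [0,-0.025,0]
    - [0,-0.0275,0]
    - [0,-0.03,0.0005]
    - [0,-0.0325,0.0005]
    - [0,-0.035,0.0005]
    - [0,-0.0375,0.0005]
    - [0,-0.04,0.0005]
    - [0,-0.0425,0.0005]
    - [0,-0.045,0.0005]
    - [0,-0.0475,0.0005]
    - [0,-0.05,0.0005]
  turn: [0,0,0,0,0,0,0,0,0,0,0,0,0,0,0,0,0,0,0,0]

```text
time_s: 23.1
ee_pos: [488.4, -187.4, 114.0]
ee_rot: [179.8, -0.1, 22.0]
force: [-2.6, -1.2, 11.1]
gripper_width: 23.8
gripper_force: 55.0
```

Request:
step_arm:
  linear:
    - [0,-0.0025,0]
    - [0,-0.005,0]
    - [0,-0.0075,0]
    - [0,-0.01,0.0005]
    - [0,-0.0125,0.0005]
    - [0,-0.015,0.0005]
    - [0,-0.0175,0.0005]
    - [0,-0.02,0.0005]
    - [0,-0.0225,0.0005]
    - [0,-0.025,0.0005]
    - [0,-0.0275,0.0005]
    - [0,-0.03,0.001]
    - [0,-0.0325,0.001]
    - [0,-0.035,0.001]
    - [0,-0.0375,0.001]
    - [0,-0.04,0.001]
    - [0,-0.0425,0.001]
    - [0,-0.045,0.001]
    - [0,-0.0475,0.001]
    - [0,-0.05,0.001]
  turn: [0,0,0,0,0,0,0,0,0,0,0,0,0,0,0,0,0,0,0,0]

```text
time_s: 25.6
ee_pos: [482.7, -173.4, 113.7]
ee_rot: [179.8, -0.1, 22.0]
force: [-2.2, -1.0, 10.8]
gripper_width: 23.9
gripper_force: 55.0
```

Request:
step_arm:
  linear:
    - [0,-0.0025,0]
    - [0,-0.005,0]
    - [0,-0.0075,0.0005]
    - [0,-0.01,0.0005]
    - [0,-0.0125,0.0005]
    - [0,-0.015,0.0005]
    - [0,-0.0175,0.0005]
    - [0,-0.02,0.0005]
    - [0,-0.0225,0.0005]
    - [0,-0.025,0.0005]
    - [0,-0.0275,0.001]
    - [0,-0.03,0.001]
    - [0,-0.0325,0.001]
    - [0,-0.035,0.001]
    - [0,-0.0375,0.001]
    - [0,-0.04,0.001]
    - [0,-0.0425,0.001]
    - [0,-0.045,0.001]
    - [0,-0.0475,0.001]
    - [0,-0.05,0.001]
  turn: [0,0,0,0,0,0,0,0,0,0,0,0,0,0,0,0,0,0,0,0]

```text
time_s: 28.1
ee_pos: [477.1, -159.4, 113.4]
ee_rot: [179.8, -0.1, 22.0]
force: [-3.1, -1.2, 11.3]
gripper_width: 23.9
gripper_force: 55.0
```

Request:
step_arm:
  linear:
    - [0,-0.0025,0]
    - [0,-0.005,0]
    - [0,-0.0075,0.0005]
    - [0,-0.01,0.0005]
    - [0,-0.0125,0.0005]
    - [0,-0.015,0.0005]
    - [0,-0.0175,0.0005]
    - [0,-0.02,0.0005]
    - [0,-0.0225,0.0005]
    - [0,-0.025,0.0005]
    - [0,-0.0275,0.001]
    - [0,-0.03,0.001]
    - [0,-0.0325,0.001]
    - [0,-0.035,0.001]
    - [0,-0.0375,0.001]
    - [0,-0.04,0.001]
    - [0,-0.0425,0.001]
    - [0,-0.045,0.001]
    - [0,-0.0475,0.001]
    - [0,-0.05,0.001]
  turn: [0,0,0,0,0,0,0,0,0,0,0,0,0,0,0,0,0,0,0,0]

```text
time_s: 30.6
ee_pos: [471.5, -145.5, 113.0]
ee_rot: [179.8, -0.1, 22.0]
force: [-3.1, -1.7, 10.7]
gripper_width: 23.7
gripper_force: 55.0
```

Request:
step_arm:
  linear:
    - [0,-0.0025,0]
    - [0,-0.005,0]
    - [0,-0.0075,0.0005]
    - [0,-0.01,0.0005]
    - [0,-0.0125,0.0005]
    - [0,-0.015,0.0005]
    - [0,-0.0175,0.0005]
    - [0,-0.02,0.0005]
    - [0,-0.0225,0.0005]
    - [0,-0.025,0.0005]
    - [0,-0.0275,0.0005]
    - [0,-0.03,0.001]
    - [0,-0.0325,0.001]
    - [0,-0.035,0.001]
    - [0,-0.0375,0.001]
    - [0,-0.04,0.001]
    - [0,-0.04,0.001]
    - [0,-0.04,0.001]
  turn: [0,0,0,0,0,0,0,0,0,0,0,0,0,0,0,0,0,0]

```text
time_s: 32.85
ee_pos: [466.9, -134.2, 112.7]
ee_rot: [179.9, -0.1, 22.0]
force: [-3.4, -1.1, 12.1]
gripper_width: 24.0
gripper_force: 55.0
```

Request:
step_arm:
  linear:
    - [0,0,-0.02]
    - [0,0,-0.07]
    - [0,0,-0.15]
    - [0,0,-0.23]
    - [0,0,-0.274]
    - [0,0,-0.274]
    - [0,0,-0.274]
  turn: [0,0,0,0,0,0,0]

```text
time_s: 33.72
ee_pos: [465.7, -133.3, 192.0]
ee_rot: [-179.9, 0.1, 22.0]
force: [1.0, -0.1, -4.4]
gripper_width: 23.8
gripper_force: 55.0
```

```bash
python3 mv.py 466.55 -133.56 193.15 22 529.5 169.5 193.2 9.4; python3 - <<'E'
from workcell import env,cams
import cv2
s=env.state();print(s["time_s"],s["ee_pos"],s["ee_rot"],s["force"],s["torque"])
a=cams.grab_frame("scene")["color"][60:230,180:360]
cv2.imwrite("pics/g4.png",cv2.resize(a,None,fx=3.4,fy=3.4,interpolation=cv2.INTER_CUBIC))
E
```

```text
[ 5.73e-01 -8.58e-01 -2.00e-04] 0.035
33.725 [ 465.72744468 -133.28750879  191.96188228] [-1.79912533e+02  9.10099324e-02  2.19874117e+01] [ 0.98397466 -0.07958953 -4.44475802] [-0.08027847  0.16695978  0.0193615 ]
```

View pics/g4.png

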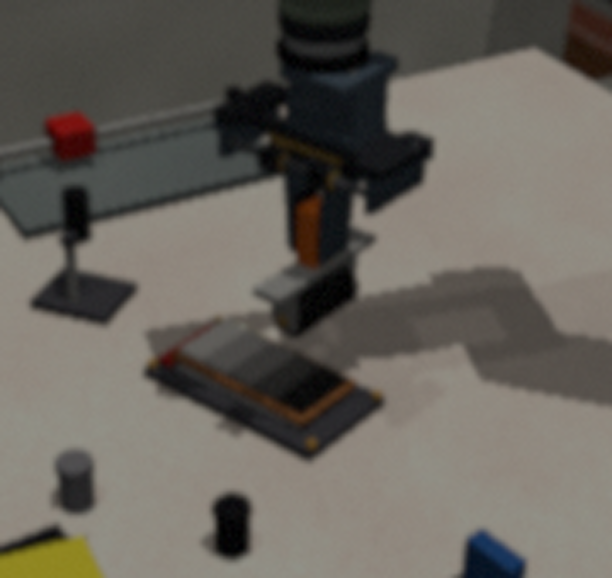

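The roller is clear of the strip and still square in the grip, with bystanders undisturbed. Now back to the stand.

Request:
step_arm:
  linear:
    - [0.07,-0.1,0]
    - [0.15,-0.22,0]
    - [0.27,-0.4,0]
    - [0.38,-0.57,0]
    - [0.48,-0.72,0]
    - [0.55,-0.82,0]
    - [0.573,-0.858,0]
    - [0.573,-0.858,0]
    - [0.573,-0.858,0]
    - [0.573,-0.858,0]
    - [0.573,-0.858,0]
  turn: [0.005,0.01,0.02,0.03,0.035,0.035,0.035,0.035,0.035,0.035,0.035]

```text
time_s: 35.15
ee_pos: [529.4, 168.7, 193.3]
ee_rot: [180.0, -0.0, 9.3]
force: [0.1, 0.4, -3.7]
gripper_width: 23.8
gripper_force: 55.0
```

Request:
step_arm:
  linear:
    - [0,0,0.06]
    - [0,0,0.14]
    - [0,0,0.2]
    - [0,0,0.2]
    - [0,0,0.2]
  turn: [0,0,0,0,0]

```text
time_s: 35.78
ee_pos: [530.1, 169.5, 134.0]
ee_rot: [-180.0, -0.1, 9.4]
force: [0.4, -0.4, -3.1]
gripper_width: 23.8
gripper_force: 55.0
```

```bash
python3 - <<'E'
from workcell import env,cams
import cv2
s=env.state();print(s["time_s"],s["ee_pos"],s["ee_rot"],s["force"],s["torque"])
a=cams.grab_frame("scene")["color"][160:290,240:380]
cv2.imwrite("pics/g5.png",cv2.resize(a,None,fx=4.5,fy=4.5,interpolation=cv2.INTER_CUBIC))
E
```

```text
35.775 [530.10813193 169.50292965 133.96123695] [-1.79984929e+02 -9.68493587e-02  9.37195754e+00] [ 0.44732377 -0.35566549 -3.13543964] [-0.05861819  0.10114064 -0.01995601]
```

View pics/g5.png

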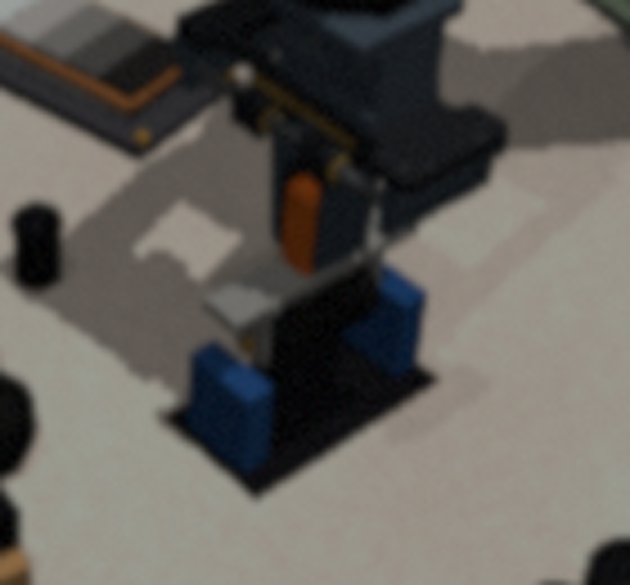

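The crossbar lines up over the rails (crop about (235,370) and (390,290)), so I lower it.

Request:
step_arm:
  linear:
    - [0,0,0.025]
    - [0,0,0.055]
    - [0,0,0.08]
    - [0,0,0.1]
    - [0,0,0.112]
    - [0,0,0.12]
    - [0,0,0.126]
    - [0,0,0.128]
    - [0,0,0.128]
    - [0,0,0.128]
  turn: [0,0,0,0,0,0,0,0,0,0]

```text
time_s: 37.08
ee_pos: [529.5, 169.6, 94.8]
ee_rot: [-180.0, -0.0, 9.4]
force: [0.1, -0.9, -4.5]
gripper_width: 23.9
gripper_force: 55.0
```

Request:
step_arm:
  linear:
    - [0,0,0.001]
    - [0,0,0.002]
    - [0,0,0.003]
    - [0,0,0.003]
    - [0,0,0.003]
  turn: [0,0,0,0,0]

```text
time_s: 37.7
ee_pos: [529.5, 169.5, 94.1]
ee_rot: [-180.0, -0.0, 9.4]
force: [-1.2, 0.7, 0.3]
gripper_width: 24.0
gripper_force: 55.0
```

The weight now rests on the rails, so I release and retreat.

Request:
step_arm:
  linear:
    - [0,0,0]
    - [0,0,0]
    - [0,0,0]
    - [0,0,0]
    - [0,0,0]
    - [0,0,0]
    - [0,0,0]
    - [0,0,0]
  turn: [0,0,0,0,0,0,0,0]
  fingers: -1

```text
time_s: 38.7
ee_pos: [529.4, 169.5, 93.8]
ee_rot: [-180.0, -0.0, 9.4]
force: [-0.0, 0.2, -0.8]
gripper_width: 91.0
gripper_force: 0.0
```

Request:
step_arm:
  linear:
    - [0,0,-0.05]
    - [0,0,-0.15]
    - [0,0,-0.3]
    - [0,0,-0.4]
    - [0,0,-0.4]
    - [0,0,-0.4]
  turn: [0,0,0,0,0,0]

```text
time_s: 39.45
ee_pos: [528.8, 169.3, 213.3]
ee_rot: [180.0, 0.1, 9.4]
force: [-0.4, -0.3, -0.3]
gripper_width: 91.2
gripper_force: 0.0
```

```bash
python3 - <<'E'
from workcell import env,cams
import cv2
s=env.state();print(s["time_s"],s["ee_pos"],s["force"],s["gripper_width"])
a=cams.grab_frame("scene")["color"][130:290,200:380]
cv2.imwrite("pics/g6.png",cv2.resize(a,None,fx=3.6,fy=3.6,interpolation=cv2.INTER_CUBIC))
E
```

```text
39.45 [528.81291287 169.31972112 213.25994527] [-0.36451161 -0.29146029 -0.27870402] 91.20441272988528
```

View pics/g6.png

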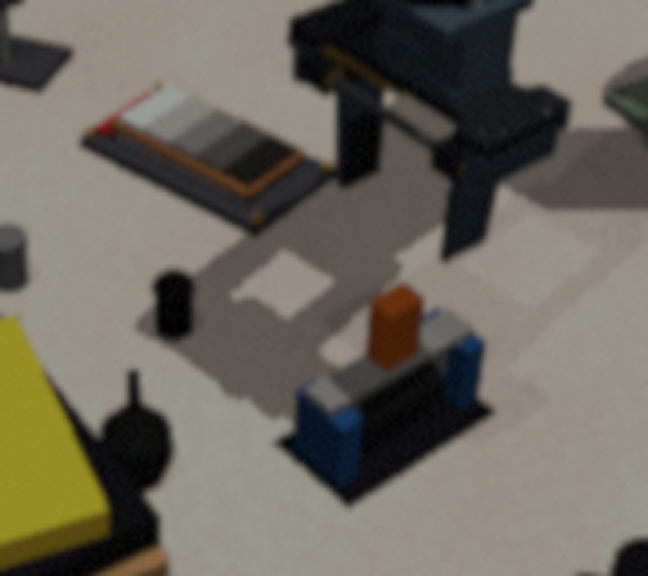

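The roller hangs upright on both rails (handle at (395,325)), released, and the gripper is clear.

```bash
python3 -c "
from workcell import env
print(env.job_done())"
```

```text
the job is handed in; nothing more can be done
None
```

I rolled the strip in one unbroken pass at about 12 to 16 N and hung the roller back on its stand, released; the job is handed in at about 39 s of the 72 s, with no verdict returned, and that all five panels are bedded is my reading of roller height and force.

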